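# Zero the winder's turns counter and hold its retaining ring open on the spindle

## Task

First turn the knob on top of the winder's counter back (anticlockwise) to its zero stop and leave it there. Then take the ring pliers from their stand, squeeze the handles fully so that the retaining ring on their tips opens, slide the open ring down over the spindle to the groove just above the reel's washer, without forcing it, and finish like that: still gripping the pliers level, ring held spread at the groove. Leave the tin, the bottle and the little carton alone.

Things in the scene. Friction and masses are not known exactly. Their poses are not given: they have to be found in the camera images.
- winder: Fixed bench winder: grey base 110 x 210 x 12 mm; origin at the centre of its underside on the desk, z up, yaw varies. At local (0, -45 mm) a wire reel (56 mm wide, top at z 48) with a steel washer on it (42 mm wide, top at z 52) and the upright steel spindle; at local (0, +55 mm) a black counter box (66 x 64 mm, top at z 46) with the reset knob on top.
- groove (a point): Point on the spindle axis in its groove, 1.5 mm above the washer's top and 53.5 mm above the desk. The groove (22 mm wide across, 5 mm high) starts at the washer; a 3 mm thick ring lying on the washer has its centre at this point. Above the groove the spindle is 25 mm in diameter.
- spindle_tip (a point): Top of the spindle, on its axis, 85 mm above the desk; the last 3.5 mm taper from 25 to 18 mm diameter.
- reset_knob_grip (a point): Grip point of the counter's reset knob, on its vertical axis, 83 mm above the desk. The knob is a raised bar 38 mm long, 14 mm thick, from z 60 to 90 mm, standing on a disc of 40 mm; pinch the bar across its 14 mm from above, with the fingertips no lower than z 62 mm (base rim 64 mm wide, top at z 52).
- reset_knob (a joint): Turn of the reset knob in rad: 0 at the zero stop (bar along the winder's x), grows clockwise seen from above up to 1.45, so the bar points along winder yaw minus this value. Light friction (0.03 N m), no spring; starts between 0.6 and 1.35.
- stand: Fixed stand of the pliers: aluminium plate 190 x 96 x 6 mm with two grey supports, 36 mm high, one (34 x 36 mm) under the pliers' pivot at local x +40 mm, one bar (12 x 92 mm) under the handle ends at local x -56 mm. Origin on the desk, local x towards the plier tips.
- ring_pliers: Loose bent-tip ring pliers (0.2 kg, 195 mm long) level on the stand. Origin: underside of the pivot; x to the tips, z up. Levers z 0 to 12; black handles from x -46 to -112 mm. Squeezing opens the tips. At x +53 the tips point down and carry a captive steel ring 3 mm thick, mid plane at z -18, its opening towards the pivot.
- grip (a point): Grip point midway between the handles, 68 mm behind the pliers' pivot (local x -68, z +6 mm), 42 mm above the desk on the stand, with 25 mm free below the handles. Over their outsides the handles measure 66 mm there when relaxed, 30 to 35 mm when fully squeezed (then parallel). About 7 N on each handle squeezes them fully; 40 N of grip holds the pliers level, also against a light push on the ring.
- ring_centre (a point): Where the spindle's axis should pass through the opened ring: local (65.8, 0, -18) mm of the pliers, 133.8 mm ahead of and 24 mm below the grip point while relaxed. As the levers swing, the squeeze pushes pivot and ring about 5 mm ahead of the fingers, which do not slip: then 139 mm ahead. The opened ring leaves the spindle about 2.5 mm all round; closed (23 mm inside) it does not pass.
- lever_l (a joint): Turn of each lever in rad: 0 relaxed (ring closed, spring loaded), 0.20 to 0.24 fully squeezed against the slightly springy stop (ring fully open).
- tip_tin: Loose round red tin 64 mm wide, 25 mm high; origin at its underside. To be left alone.
- flux_bottle: Loose small clear bottle with black cap, 31 mm wide, 82 mm high; origin at its underside. To be left alone.
- box_caps: Loose small pale carton 45 x 66 x 28 mm; origin at its underside. To be left alone.

How it is judged:
On the way, in this order (a step that is already met when the one before it is completed fails the run):
1. the reset knob is turned back to its zero stop (value of joint reset_knob below 0.06 rad), for 0.2 s.
2. the pliers are held with the ring spread open above the spindle (value of joint lever_l above 0.15 rad and contact force between the fingers and ring_pliers above 3 N and z of ring_centre in the frame of groove above 0.03 m and horizontal distance between ring_centre and groove below 0.06 m), for 0.1 s.
At the end, for the whole second after the job is handed in: Knob within 0.06 rad of zero; pliers still gripped and squeezed (lever over 0.15 of 0.20 rad), at rest, level within 0.15 rad, off their stand; ring round the spindle, its centre within 4 mm of the groove's height and 6 mm of the axis (value of joint reset_knob below 0.06 rad and value of joint lever_l above 0.15 rad and contact force between the fingers and ring_pliers above 3 N and z of ring_centre in the frame of groove between -0.004 and 0.004 m and horizontal distance between ring_centre and groove below 0.006 m and angle between ring_pliers's own z axis and vertical below 0.15 rad and linear speed of ring_pliers below 0.03 m/s and contact force between ring_pliers and stand below 0.1 N); the arm keeps its last pose, push and grip.
It fails at once if the ring or pliers are forced against the winder with more than 60 N (contact force between ring_pliers and winder above 60 N).
It fails at once if the tin, bottle or carton is displaced by more than 30 mm (distance of any of tip_tin, flux_bottle, box_caps from where it was at the start of the episode above 0.03 m).
It also fails if it takes over 51 s, if anything falls off the work surface, if the arm or the gripper's body presses on something with over 40 N, if the wrist force passes 120 N, or if a joint passes its speed limit or range.

## Robot

A 6-joint arm with a two-finger parallel gripper is mounted at the origin on a cart in front of the work surface, level with it; the furniture and walls round the work are solid. World frame = base frame: x ahead of the robot, y to its left, z up, the work surface at z = 0. Lengths are in m, angles in rad, forces in N, time in s.
With the tool pointing down it reaches from about 0.35 to 0.85 m from the base axis. Payload 8.1 kg.
Tool frame: the origin (TCP) lies midway between the tips of the shut fingers; the grasp point (between the pads) lies 19 mm behind it; z points along the fingers, y is the line along which they close (so a half turn about z gives the same grasp; the last joint's range is limited). The gripper opens to 93 mm and grips with 3 to 60 N. Pads are 15 mm wide; open, the fingers measure 128 mm over their backs; the gripper's body (75 mm by 188 mm) begins 65 mm behind the grasp point.
Start: joints at [1.244, 0.13, 1.488, -0, 1.523, -0.085], TCP at [0.144, 0.583, 0.219] pointing down, gripper open.
Joint ranges: [-2.96, 2.96], [-0.89, 2.26], [0.02, 2.5], [-1.34, 4.48], [0, 2.73], [-2.66, 2.66]. Speed limits (rad/s): [2.39, 2.39, 2.79, 3.14, 3.14, 3.14].

## Interface

Orientations are given as a unit quaternion [x, y, z, w].
In Python, from plant import r, imaging, job gives the robot as it stands (r), with the cameras (imaging) and the job (job).
- The arm moves only by the tool run_rows, called after "Call:" as name(argument=value, ...), one argument or row to a line, values as JSON. Schema: {"type":"object","properties":{"increments":{"type":"array","items":{"type":"array","items":{"type":"number"},"minItems":5,"maxItems":5},"minItems":1,"maxItems":12},"only":{"type":"string"},"quiet":{"type":"boolean"},"lines":{"type":"string"}},"required":["increments"],"additionalProperties":false}. increments is a list of rows, 1 to 12 of them, each of 5 numbers: the opening from 0.0 (shut) to 1.0 (fully open), then dx, dy, dz in m, then a turn about the tool's z in rad; each row is the pose to reach, as a shift and turn from the pose commanded when the call began, along the tool's axes at that moment; what a row does not reach only later rows make up. A row lasts 1/12 s, in which the tool goes at most 0.0417 m and 0.125 rad, less where a joint would pass 70% of its speed; a pose out of reach is approached as far as the arm can. The fingers move at their own pace and stop on an object; the grip force is fixed at half the most. Time passes only in rows, so rows that do not move let the fingers close. The tool returns the time, the measured TCP pose, the force, the opening and the grip force at its end. only (a regular expression) keeps the lines of the reply that match it, lines (a string "A,B") keeps lines A to B, and quiet returns only ok. Input that does not fit is refused with a message, and nothing moves.
- r.sense(): the state, without advancing time (a new reading comes with each control period).
- imaging.camera(name): name is "scene" or "top" or "wrist"; returns the picture (384x512x3 uint8, red, green, blue); there is no depth.
- imaging.camera_params(name): a dict with "fx", "fy", "cx", "cy" (pixels), "R" (3x3) and "t" (3): a world point X has camera coordinates R X + t. Camera axes: x right, y down, z forward; pixel columns grow to the right and rows downward; lengths in m; the calibration is good to about 2 mm. A picture is of the moment at which its call begins: read the wrist's pose just before it. camera_params takes no time and is no camera call; for the wrist camera it gives the pose at the moment of the call.
- job.finish_job(): hands the job in; it is judged then, once.
The state is a dict: "clock": time; "joint_positions": joint angles; "joint_velocities": joint speeds; "joint_torque": joint torques, N m; "tool_pos": TCP position; "tool_rot": TCP orientation; "contact_force": force on the tool from outside, world axes, zero at the start; "ft_torque": the same for the moment, N m; "gripper_width": opening from 0.0 (shut) to 1.0 (fully open); "grip_force": force on a finger pad.
Only numpy, scipy, OpenCV 4.12 (cv2) and the standard library are available. Lean on these libraries where they do the work, as an engineer would, in place of code of your own. Each camera call takes 0.05 s, during which the arm holds its last target. There are 200 camera calls.

## Working session

There is one attempt and no reset: what is moved stays moved. The work goes in short steps, Python scripts to look and compute and a tool call to move; the robot and the scene stay as the last step left them, time stands still between calls to the robot, and variables do not carry over. Pictures are saved under pics/ and viewed, at most 12 in all, crops included, and the job is handed in when it is done.

```bash
ls; mkdir -p pics
```

Create h.py:
```python
import numpy as np,cv2,pickle
from plant import r, imaging, job
def ray(P,u,v):
    R=np.array(P["R"]);t=np.array(P["t"])
    d=R.T@np.array([(u-P["cx"])/P["fx"],(v-P["cy"])/P["fy"],1]);return -R.T@t,d
def onz(P,u,v,z):
    c,d=ray(P,u,v);return c+d*(z-c[2])/d[2]
def tri(obs):
    A=np.zeros((3,3));b=np.zeros(3)
    for P,u,v in obs:
        c,d=ray(P,u,v);d=d/np.linalg.norm(d);M=np.eye(3)-np.outer(d,d);A+=M;b+=M@c
    X=np.linalg.solve(A,b)
    return X,[np.linalg.norm(np.cross(X-ray(P,u,v)[0],ray(P,u,v)[1]/np.linalg.norm(ray(P,u,v)[1]))) for P,u,v in obs]
def proj(P,X):
    p=np.array(P["R"])@X+np.array(P["t"]);return P["fx"]*p[0]/p[2]+P["cx"],P["fy"]*p[1]/p[2]+P["cy"]
def snap(n,tag):
    P=imaging.camera_params(n);I=np.array(imaging.camera(n))
    pickle.dump((P,I),open(f"pics/{tag}.pkl","wb"));cv2.imwrite(f"pics/{tag}.png",I[:,:,::-1]);return P,I
def load(tag): return pickle.load(open(f"pics/{tag}.pkl","rb"))
```

Run:
```python
from h import *
a=[snap(n,n+"0") for n in("scene","top","wrist")]
for P,I in a: print({k:np.round(v,3).tolist() for k,v in P.items()}, (-np.array(P["R"]).T@P["t"]).round(3))
cv2.imwrite("pics/both.png",np.vstack([a[0][1],a[1][1]])[:,:,::-1])
print(r.sense())
```

```text
pics
plant.py
{'fx': 418.521, 'fy': 418.521, 'cx': 252.551, 'cy': 191.266, 'R': [[0.756, -0.654, 0.005], [-0.515, -0.6, -0.612], [0.403, 0.46, -0.791]], 't': [-0.497, 0.352, 0.689]} [ 0.279 -0.431  0.763]
{'fx': 437.122, 'fy': 437.122, 'cx': 249.181, 'cy': 199.479, 'R': [[0.026, -1.0, 0.004], [-0.998, -0.026, -0.06], [0.06, -0.003, -0.998]], 't': [-0.017, 0.635, 1.14]} [0.566 0.003 1.177]
{'fx': 340.215, 'fy': 340.215, 'cx': 256.82, 'cy': 192.517, 'R': [[0.238, 0.971, -0.002], [0.93, -0.228, 0.289], [0.28, -0.071, -0.957]], 't': [-0.599, -0.036, 0.391]} [0.066 0.601 0.384]
{'clock': 0.15, 'joint_positions': array([ 1.24360184e+00,  1.30981761e-01,  1.48902321e+00, -2.21309937e-05,
        1.52300227e+00, -8.53946385e-02]), 'joint_velocities': array([ 0.00012091, -0.00180342, -0.0027557 , -0.00029425,  0.00014556,
        0.00084444]), 'joint_torque': array([ 6.23609558e-04, -5.60474610e+01, -4.92338526e+01,  7.68566178e-02,
        3.03198548e-02, -8.28717566e-05]), 'tool_pos': array([0.14351259, 0.58213373, 0.21783521]), 'tool_rot': array([ 1.20605050e-01,  9.92700318e-01, -6.94562924e-04, -1.34060461e-04]), 'contact_force': array([-0.33805789,  0.06723166,  0.17790283]), 'ft_torque': array([ 0.01798065, -0.02723424,  0.01492684]), 'grip_force': 0.0, 'gripper_width': 1.0006546903818536}
```

View pics/top0.png

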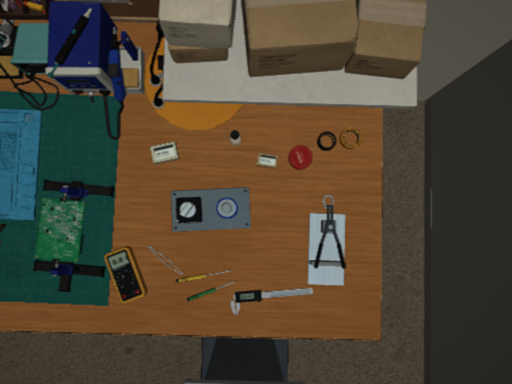

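View pics/scene0.png

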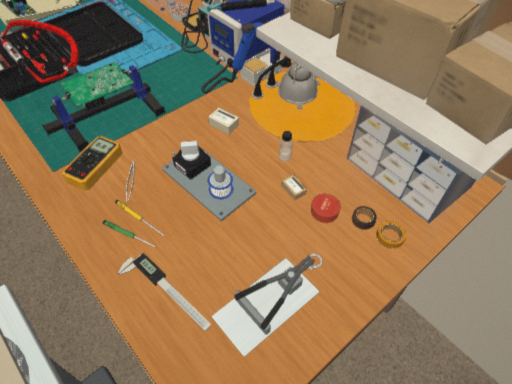

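The top view shows the knob near (187,211), the spindle near (227,208), and the pliers from (329,200) to (329,268). The scene view shows the knob near (190,150), the spindle near (219,178), and the ring near (316,262). The bottle, carton and tin lie beyond the winder. Next I zoom in.

Run:
```python
from h import *
T=load("top0")[1];S=load("scene0")[1]
f=lambda I,u,v,w,h:cv2.resize(I[v:v+h,u:u+w],(400,300),interpolation=cv2.INTER_CUBIC)
a=np.hstack([f(T,160,175,100,75),f(T,265,190,133,100)])
b=np.hstack([f(S,155,130,120,90),f(S,210,245,133,100)])
cv2.imwrite("pics/z0.png",np.vstack([a,b])[:,:,::-1])
```

```text
(no output)
```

View pics/z0.png

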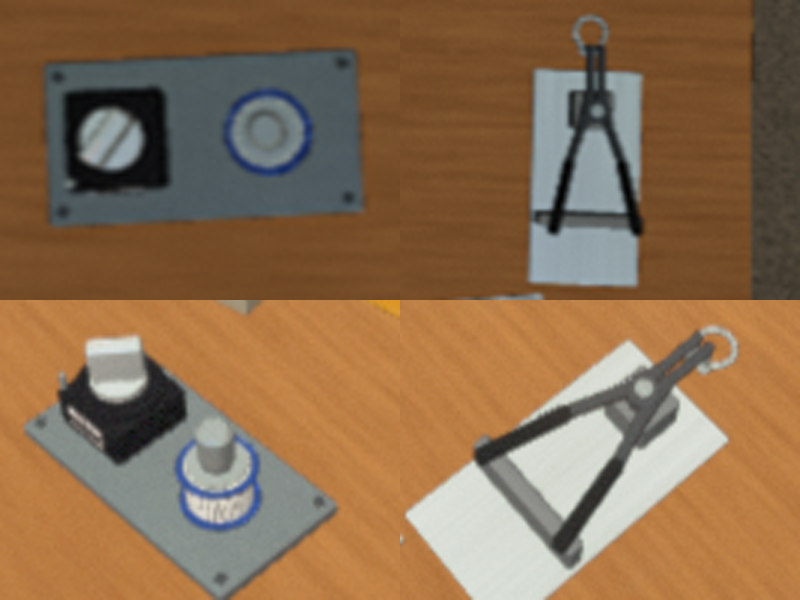

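Run:
```python
from h import *
T=load("top0")[0];S=load("scene0")[0]
t=lambda x,y:(T,160+x/4,175+y/4)
s=lambda x,y:(S,155+x*.3,130+(y-300)*.3)
tp=lambda x,y:(T,265+(x-400)/3,190+y/3); sp=lambda x,y:(S,210+(x-400)/3,245+(y-300)/3)
for c in[(46,62),(354,50),(362,212),(50,226)]:print("base",onz(*t(*c),.012).round(4))
print("spindle top",tri([t(265,128),s(214,424)]),onz(*t(265,128),.085))
print("knob top",tri([t(110,137),s(114,345)]),onz(*t(110,137),.088))
print("bar",onz(*t(85,160),.09),onz(*t(135,112),.09))
print("ring",tri([tp(591,31),sp(720,348)]))
print("pivot",tri([tp(596,111),sp(644,388)]))
print("endL",tri([tp(554,230),sp(483,452)]),"endR",tri([tp(639,230),sp(560,546)]))
```

```text
base [0.6546 0.2076 0.012 ]
base [0.6681 0.0023 0.012 ]
base [ 0.5603 -0.0059  0.012 ]
base [0.5456 0.201  0.012 ]
spindle top (array([0.61124363, 0.0563818 , 0.08906159]), [np.float64(5.250172053031639e-05), np.float64(5.250172053021453e-05)]) [0.61136945 0.05661131 0.085     ]
knob top (array([0.60265119, 0.15239195, 0.09188656]), [np.float64(0.00035919360437624675), np.float64(0.00035919360437607545)]) [0.60309001 0.15273824 0.088     ]
bar [0.58833338 0.16747378 0.09      ] [0.61897958 0.13746823 0.09      ]
ring (array([ 0.64024173, -0.21275578,  0.01691841]), [np.float64(0.0014654247236050035), np.float64(0.001465424723605143)])
pivot (array([ 0.56885023, -0.21138383,  0.04984239]), [np.float64(0.0005793811130180135), np.float64(0.0005793811130181516)])
endL (array([ 0.46648757, -0.17750074,  0.04728023]), [np.float64(0.0007410399523261685), np.float64(0.0007410399523261497)]) endR (array([ 0.4664004 , -0.25037641,  0.04188817]), [np.float64(0.001108458994277527), np.float64(0.0011084589942775018)])
```

Call:
run_rows(
  increments=[
    [1,-0.535,-0.332,0.018,0.53],
    [1,-0.535,-0.332,0.018,0.53],
    [1,-0.535,-0.332,0.018,0.53],
    [1,-0.535,-0.332,0.018,0.53],
    [1,-0.535,-0.332,0.018,0.53],
    [1,-0.535,-0.332,0.018,0.53],
    [1,-0.535,-0.332,0.018,0.53],
    [1,-0.535,-0.332,0.018,0.53],
    [1,-0.535,-0.332,0.018,0.53],
    [1,-0.535,-0.332,0.018,0.53],
    [1,-0.535,-0.332,0.018,0.53],
    [1,-0.535,-0.332,0.018,0.53],
  ],
)

```text
clock: 1.15
tool_pos: [0.4939, 0.2231, 0.2042]
tool_rot: [0.376, 0.926, 0.0, -0.0]
contact_force: [-0.2, 0.2, -0.4]
gripper_width: 0.998
grip_force: 0.0
```

Run:
```python
from h import *
s=r.sense();print(s["tool_pos"],s["tool_rot"],s["joint_positions"])
P,I=snap("wrist","w1")
print([proj(P,np.array(x)) for x in[(.603,.1525,.09),(.6112,.0564,.085)]])
```

```text
[0.49385104 0.22314042 0.20417612] [ 3.76445414e-01  9.26438799e-01  1.61397263e-05 -3.28834245e-05] [ 3.29714215e-01 -1.95772986e-02  1.67013288e+00  6.77261389e-05
  1.49106553e+00 -4.69174579e-01]
[(np.float64(282.4231609598574), np.float64(314.04236564345103)), (np.float64(219.81252487352825), np.float64(370.75306952203465))]
```

Call:
run_rows(
  increments=[
    [1,-0.136,0.016,0,0],
    [1,-0.136,0.016,0,0],
    [1,-0.136,0.016,0,0],
    [1,-0.136,0.016,0,0],
    [1,-0.136,0.016,0,0],
  ],
)

```text
clock: 1.62
tool_pos: [0.6032, 0.1389, 0.2034]
tool_rot: [0.378, 0.926, -0.001, -0.0]
contact_force: [-0.0, 0.3, -0.3]
gripper_width: 0.998
grip_force: 0.0
```

Run:
```python
from h import *
s=r.sense();print(s["tool_pos"],s["tool_rot"])
P,I=snap("wrist","w2")
print([proj(P,np.array(x)) for x in[(.603,.1525,.09),(.6112,.0564,.085)]])
cv2.imwrite("pics/z1.png",cv2.resize(np.hstack([load("w1")[1],I]),(800,300),interpolation=cv2.INTER_AREA)[:,:,::-1])
```

```text
[0.60315085 0.13890857 0.20335542] [ 3.78116273e-01  9.25757937e-01 -5.18302257e-04 -2.38706582e-04]
[(np.float64(267.5829677556602), np.float64(176.24521906808133)), (np.float64(198.4504817502267), np.float64(251.80020586413008))]
```

View pics/z1.png

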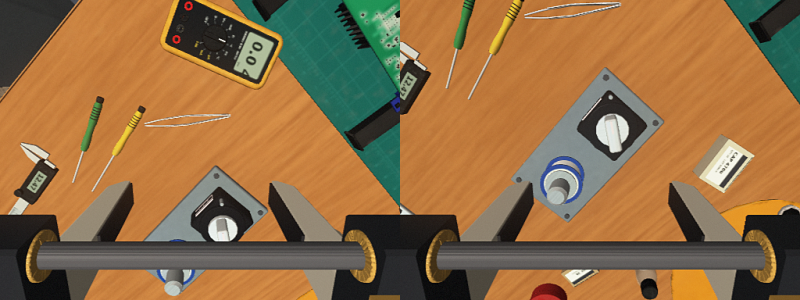

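The wrist pictures show the knob at about (217,133) of the half-size w2, with its bar nearly along the image rows, and the spindle top at about (560-400,187). I zoom in for pixel values.

Run:
```python
from h import *
W=load("w2")[1];V=load("w1")[1]
f=lambda I,u,v:cv2.resize(I[v:v+75,u:u+100],(400,300),interpolation=cv2.INTER_CUBIC)
o=np.vstack([np.hstack([f(W,220,130),f(W,150,200)]),np.hstack([f(V,230,265),f(V,170,309)])])
cv2.imwrite("pics/z2.png",o[:,:,::-1])
```

```text
(no output)
```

View pics/z2.png

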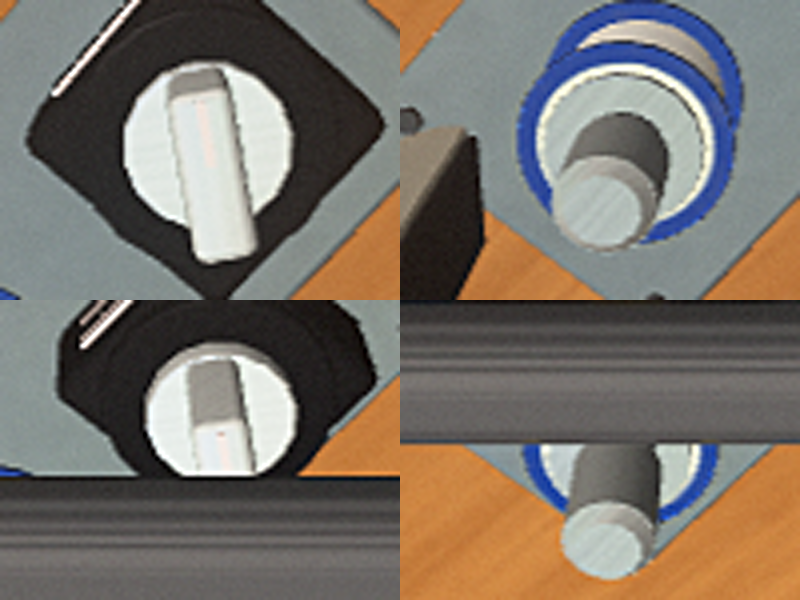

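Run:
```python
from h import *
T=load("top0")[0];S=load("scene0")[0];W=load("w2")[0];V=load("w1")[0]
w=lambda x,y:(W,220+x/4,130+y/4)
print("spin",tri([(W,199.75,251.75),(V,220.75,369)]),onz(W,199.75,251.75,.085),onz(V,220.75,369,.085),tri([(W,199.75,251.75),(V,220.75,369),(T,226.3,207)]))
c=[onz(*w(*p),.09) for p in[(170,102),(224,93),(256,250),(195,258)]]
print(np.round(c,4)); c=np.array(c);print("knob",c.mean(0)); d=c[2]+c[3]-c[0]-c[1];print(np.linalg.norm(d)/2,np.arctan2(d[1],d[0]))
print("knobtri",tri([w(211,176),(T,187.5,209.3),(S,155+114*.3,130+45*.3)]))
v=lambda x,y:(V,230+x/4,265+(y-300)/4)
print("knob corner tri",tri([w(170,102),v(192,425)]),tri([w(224,93),v(242,420)]))
print("disc z60 c",onz(*w(208,147),.06))
s=r.sense();print(s["tool_pos"])
```

```text
spin (array([0.61309194, 0.05509869, 0.08036813]), [np.float64(5.272487527146049e-05), np.float64(5.272487527134027e-05)]) [0.61200324 0.05729545 0.085     ] [0.61030622 0.05872445 0.085     ] (array([0.61191953, 0.05656913, 0.08272848]), [np.float64(0.000652062166085606), np.float64(0.00033544410993044144), np.float64(0.0004525918940872336)])
[[0.5872 0.1618 0.09  ]
 [0.5937 0.1711 0.09  ]
 [0.6232 0.1526 0.09  ]
 [0.6154 0.142  0.09  ]]
knob [0.60488186 0.15688123 0.09      ]
0.0345795283328316 -0.5857361919489551
knobtri (array([0.60396089, 0.15496286, 0.08827938]), [np.float64(0.0020561997879415626), np.float64(0.002456275664653753), np.float64(0.0005811142161261943)])
knob corner tri (array([0.58781475, 0.16125629, 0.08586218]), [np.float64(3.4427005585396926e-05), np.float64(3.44270055853508e-05)]) (array([0.59436266, 0.17103885, 0.08700971]), [np.float64(0.0002467900925432495), np.float64(0.0002467900925432577)])
disc z60 c [0.60534082 0.15715158 0.06      ]
[0.60176679 0.140531   0.20339014]
```

Call:
run_rows(
  increments=[
    [1,0.0095,0.0135,0.04,-0.1],
    [1,0.0095,0.0135,0.08,-0.19],
    [1,0.0095,0.0135,0.115,-0.19],
    [0.5,0.0095,0.0135,0.138,-0.19],
    [0.3,0.0095,0.0135,0.138,-0.19],
    [0,0.0095,0.0135,0.138,-0.19],
    [0,0.0095,0.0135,0.138,-0.19],
    [0,0.0095,0.0135,0.138,-0.19],
    [0,0.0095,0.0135,0.138,-0.19],
  ],
)

```text
clock: 2.42
tool_pos: [0.6059, 0.1585, 0.0694]
tool_rot: [0.287, 0.958, 0.001, 0.002]
contact_force: [0.8, 0.2, -0.3]
gripper_width: 0.62
grip_force: 0.0
```

Call:
run_rows(
  increments=[
    [0,0,0,0,0],
    [0,0,0,0,0],
    [0,0,0,0,0],
    [0,0,0,0,0],
    [0,0,0,0,0],
    [0,0,0,0,0],
    [0,0,0,0,0],
    [0,0,0,0,0],
  ],
)

```text
clock: 3.08
tool_pos: [0.6038, 0.1574, 0.0663]
tool_rot: [0.287, 0.958, -0.0, -0.0]
contact_force: [-1.9, -3.0, 2.7]
gripper_width: 0.147
grip_force: 30.0
```

Opening is 0.147, about 14 mm: the bar is held. Now I turn anticlockwise.

Call:
run_rows(
  increments=[
    [0,0,0,0,-0.1],
    [0,0,0,0,-0.2],
    [0,0,0,0,-0.3],
    [0,0,0,0,-0.4],
    [0,0,0,0,-0.5],
    [0,0,0,0,-0.6],
    [0,0,0,0,-0.66],
    [0,0,0,0,-0.7],
    [0,0,0,0,-0.7],
  ],
)

```text
clock: 3.83
tool_pos: [0.6037, 0.1573, 0.0662]
tool_rot: [-0.06, 0.998, -0.0, -0.001]
contact_force: [-3.4, -4.5, 3.0]
gripper_width: 0.149
grip_force: 30.8
```

```bash
python3 -c "
from h import *
s=r.sense();print(s['ft_torque'],s['tool_rot'],s['tool_pos'],s['contact_force'])"
```

```text
[-0.69897742  0.6141458  -0.61061441] [-5.95375472e-02  9.98225858e-01 -3.47031102e-04 -5.44608154e-04] [0.6037197  0.15727068 0.06623431] [-3.38736946 -4.49188622  3.01505999]
```

Call:
run_rows(
  increments=[
    [1,0,0,0,-0.7],
    [1,0,0,0,-0.7],
    [1,0,0,0,-0.7],
    [1,0,0,0,-0.7],
    [1,0,0,0,-0.7],
    [1,0,0,0,-0.7],
    [1,0,0,-0.03,-0.7],
    [1,0,0,-0.07,-0.7],
    [1,0,0,-0.105,-0.7],
    [1,0,0,-0.134,-0.7],
  ],
  lines="1,3",
)

```text
clock: 4.67
tool_pos: [0.6048, 0.1584, 0.2034]
tool_rot: [-0.397, 0.918, -0.0, 0.001]
```

Run:
```python
from h import *
s=r.sense();print(s["tool_pos"],s["tool_rot"],s["contact_force"],s["ft_torque"]);snap("wrist","w3")
```

```text
[0.60477312 0.15842959 0.20335285] [-3.97186633e-01  9.17736842e-01 -7.14663718e-05  1.36491102e-03] [ 0.62166147  0.2890966  -0.3028738 ] [ 0.10532114 -0.01129744 -0.03651854]
```

View pics/w3.png

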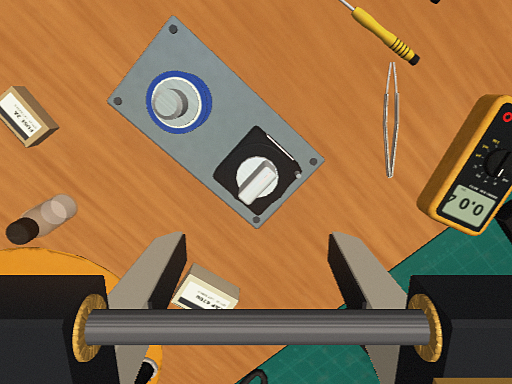

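The knob bar runs from about (270,168) to (247,200), parallel to the winder's short edge from (172,16) to (110,100). I did repeat the −0.7 turn while opening, because turns are relative to each call. It went against the stop, so I check the angle by mask.

Run:
```python
from h import *
P,I=load("w3")
I=I.astype(int)
m=((I.min(2)>200)).astype(np.uint8);m[:,:215]=0;m[:150]=0;m[210:]=0;m[:,290:]=0
n,l,st,c=cv2.connectedComponentsWithStats(m);k=1+st[1:,4].argmax();pts=np.argwhere(l==k)[:,::-1]
rc=cv2.minAreaRect(pts.astype(np.float32));b=cv2.boxPoints(rc);print(st[k],rc)
w=np.array([onz(P,*p,.09) for p in b]);print(w.round(4),w.mean(0))
e=w[1]-w[0];f=w[2]-w[1];print(np.linalg.norm(e),np.arctan2(e[1],e[0]),np.linalg.norm(f),np.arctan2(f[1],f[0]))
# base mask
h=I[:,:,2]-I[:,:,0];m=((abs(h)<40)&(I.max(2)<175)&(I.max(2)>70)).astype(np.uint8);m[230:]=0;m[:,340:]=0;m[:,:100]=0
m=cv2.morphologyEx(m,cv2.MORPH_OPEN,np.ones((3,3)))
ct=max(cv2.findContours(m,0,2)[0],key=cv2.contourArea);h=cv2.convexHull(ct)
q=cv2.approxPolyDP(h,12,True)[:,0];print(q.tolist())
for p in q:print(onz(P,*map(float,p),.012).round(4))
# spindle
print(onz(P,168,103,.085))
```

```text
[239 167  39  37 637] ((260.7737121582031, 186.62774658203125), (20.938005447387695, 43.633583068847656), 43.45184326171875)
[[0.6221 0.1518 0.09  ]
 [0.5844 0.149  0.09  ]
 [0.5834 0.167  0.09  ]
 [0.6216 0.1703 0.09  ]] [0.60288144 0.15953093 0.09      ]
0.03775460868382651 -3.067059285518837 0.017986381403531506 1.626061985444135
[[171, 16], [323, 158], [258, 227], [108, 103]]
[ 0.5648 -0.0052  0.012 ]
[0.5472 0.1983 0.012 ]
[0.6519 0.2089 0.012 ]
[0.6705 0.0053 0.012 ]
[0.61044994 0.0576816  0.085     ]
```

Call:
run_rows(
  increments=[
    [1,0.299,-0.219,0,0.82],
    [1,0.299,-0.219,0,0.82],
    [1,0.299,-0.219,0,0.82],
    [1,0.299,-0.219,0,0.82],
    [1,0.299,-0.219,0,0.82],
    [1,0.299,-0.219,0,0.82],
    [1,0.299,-0.219,0,0.82],
    [1,0.299,-0.219,0,0.82],
    [1,0.299,-0.219,0,0.82],
    [1,0.299,-0.219,0,0.82],
    [1,0.299,-0.219,0,0.82],
  ],
)

```text
clock: 5.63
tool_pos: [0.5592, -0.2118, 0.1999]
tool_rot: [0.003, 1.0, 0.0, 0.0]
contact_force: [1.4, 0.3, -0.8]
gripper_width: 1.0
grip_force: 0.0
```

Run:
```python
from h import *
s=r.sense();print(s["tool_pos"],s["tool_rot"]);snap("wrist","w4")
```

```text
[ 0.55922663 -0.21184472  0.19993328] [3.28986262e-03 9.99994568e-01 1.75018125e-04 9.69605311e-05]
```

View pics/w4.png

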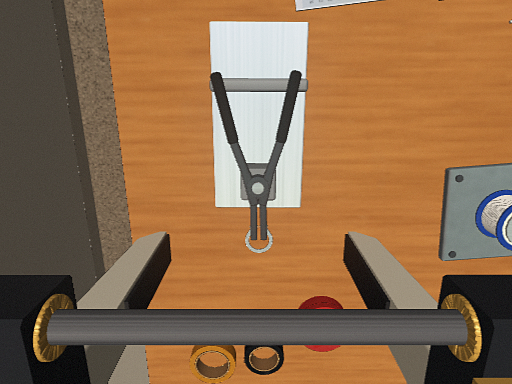

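The handle ends are near (216,75) and (296,75), the pivot disc near (258,188), and the ring near (259,240). I take a second wrist view for heights.

Call:
run_rows(
  increments=[
    [1,0.04,0,0.04,0],
    [1,0.04,0,0.04,0],
    [1,0.04,0,0.04,0],
  ],
  lines="1,2",
)

```text
clock: 5.93
tool_pos: [0.5162, -0.2069, 0.1561]
```

Create pl.py:
```python
from h import *
from scipy import ndimage as nd
def feats(tag):
    P,I=load(tag);J=I.astype(int);out={}
    u0,v0=proj(P,np.array([.5,-.212,.045]))
    # black handles: dark pixels in ROI inside the plate surroundings
    a=proj(P,np.array([.445,-.16,.045]));b=proj(P,np.array([.535,-.265,.045]))
    m=np.zeros(J.shape[:2],np.uint8);x0,x1=sorted([a[0],b[0]]);y0,y1=sorted([a[1],b[1]])
    y0=max(0,int(y0));m[y0:int(y1),int(x0):int(x1)]=(J.max(2)<70)[y0:int(y1),int(x0):int(x1)]
    n,l,st,c=cv2.connectedComponentsWithStats(m);ks=np.argsort(-st[1:,4])[:2]+1
    hs=[]
    for k in ks:
        p=np.argwhere(l==k)[:,::-1].astype(float);hs.append((p,st[k].tolist()))
    return P,I,sorted(hs,key=lambda h:h[0][:,0].mean())
```

Run:
```python
from pl import *
s=r.sense();print(s["tool_pos"],s["tool_rot"]);snap("wrist","w5")
f=lambda I,u,v,w,h:cv2.resize(I[v:v+h,u:u+w],(400,600),interpolation=cv2.INTER_CUBIC)
a=load("w4")[1];b=load("w5")[1]
pv=proj(load("w5")[0],np.array([.569,-.212,.048]));print(pv)
u=int(pv[0])-67;v=max(0,int(pv[1])-125);print("w5 crop",u,v)
cv2.imwrite("pics/z3.png",np.hstack([f(a,190,60,133,200),f(b,u,v,133,200)])[:,:,::-1])
for t in("w4","w5"):
    P,I,hs=feats(t);print(t,[h[1] for h in hs])
```

```text
[ 0.51620293 -0.20694878  0.15606987] [ 4.41583363e-04  9.99993027e-01  1.81832706e-03 -3.23168912e-03]
(np.float64(250.89844892526625), np.float64(247.0235425001983))
w5 crop 183 122
w4 [[211, 72, 30, 78, 768], [250, 70, 55, 77, 808]]
w5 [[200, 126, 34, 83, 959], [261, 125, 44, 84, 971]]
```

View pics/z3.png

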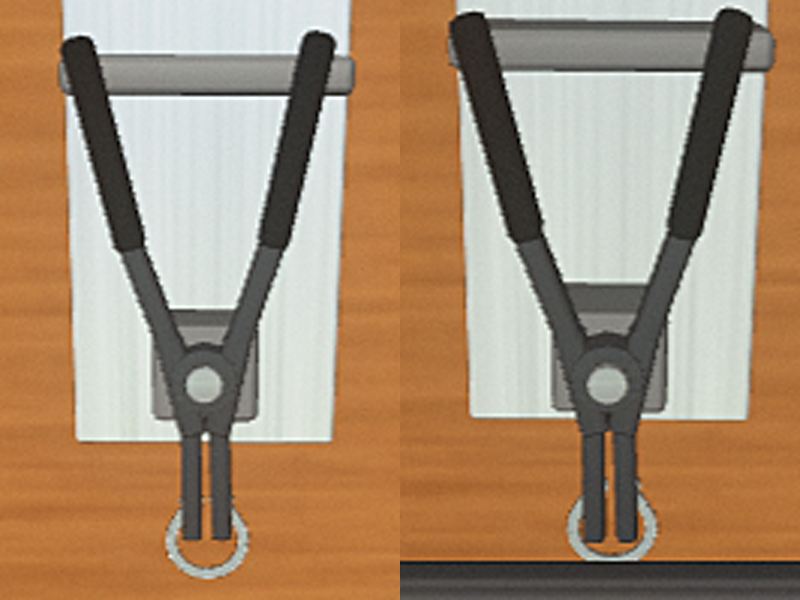

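Run:
```python
from h import *
A=load("w4")[0];B=load("w5")[0];T=load("top0")[0];S=load("scene0")[0]
a=lambda x,y:(A,190+x/3,60+y/3);b=lambda x,y:(B,183+(x-400)/3,122+y/3)
d={"pivot":((204,384),(607,384),.05),"endA":((77,38),(468,14),.046),"endB":((318,32),(735,10),.046),"frA":((129,248),(525,238),.048),"frB":((273,245),(683,236),.048),"ring":((207,537),(612,521),.018),"tip":((207,540),(610,542),.046)}
for k,(p,q,z) in d.items():
    X,e=tri([a(*p),b(*q)]);print(k,X.round(4),np.round(e[0]*1e3,1),onz(*a(*p),z).round(4),onz(*b(*q),z).round(4))
s=r.sense();print(s["tool_pos"],s["tool_rot"])
```

```text
pivot [ 0.5701 -0.211   0.0516] 0.0 [ 0.5706 -0.211   0.05  ] [ 0.5709 -0.211   0.05  ]
endA [ 0.4647 -0.2486  0.0412] 0.1 [ 0.4649 -0.2481  0.046 ] [ 0.4643 -0.2478  0.046 ]
endB [ 0.4635 -0.1763  0.0431] 0.2 [ 0.4636 -0.1768  0.046 ] [ 0.4632 -0.1764  0.046 ]
frA [ 0.5272 -0.2343  0.0459] 0.0 [ 0.5269 -0.2342  0.048 ] [ 0.5266 -0.2341  0.048 ]
frB [ 0.5264 -0.1892  0.0467] 0.1 [ 0.5262 -0.1893  0.048 ] [ 0.526  -0.1894  0.048 ]
ring [ 0.6414 -0.21    0.0127] 0.1 [ 0.639 -0.21   0.018] [ 0.6379 -0.2099  0.018 ]
tip [ 0.6277 -0.2102  0.0451] 0.1 [ 0.6273 -0.2102  0.046 ] [ 0.6271 -0.2103  0.046 ]
[ 0.51840984 -0.20770793  0.15862328] [ 4.44282783e-04  9.99998481e-01  1.00123062e-03 -1.35614882e-03]
```

Call:
run_rows(
  increments=[
    [1,0.0165,0,0.03,-0.015],
    [1,0.0165,0,0.07,-0.015],
    [1,0.0165,0,0.1,-0.015],
    [1,0.0165,0,0.125,-0.015],
    [1,0.0165,0,0.137,-0.015],
    [1,0.0165,0,0.137,-0.015],
    [1,0.0165,0,0.137,-0.015],
    [1,0.0165,0,0.137,-0.015],
  ],
)

```text
clock: 6.65
tool_pos: [0.5053, -0.2105, 0.0259]
tool_rot: [-0.007, 1.0, -0.001, 0.002]
contact_force: [0.1, 0.5, -0.8]
gripper_width: 0.999
grip_force: 0.0
```

Call:
run_rows(
  increments=[
    [0.85,0,0,0,0],
    [0.85,0,0,0,0],
    [0.85,0,0,0,0],
    [0.85,0,0,0,0],
  ],
)

```text
clock: 6.98
tool_pos: [0.5036, -0.2102, 0.0242]
tool_rot: [-0.007, 1.0, -0.0, 0.001]
contact_force: [0.3, -0.4, -0.1]
gripper_width: 0.85
grip_force: 0.0
```

Call:
run_rows(
  increments=[
    [0.85,0.001,-0.0015,0.001,0],
    [0.85,0.001,-0.0015,0.001,0],
    [0,0.001,-0.0015,0.001,0],
    [0,0.001,-0.0015,0.001,0],
    [0,0.001,-0.0015,0.001,0],
    [0,0.001,-0.0015,0.001,0],
    [0,0.001,-0.0015,0.001,0],
    [0,0.001,-0.0015,0.001,0],
    [0,0.001,-0.0015,0.001,0],
    [0,0.001,-0.0015,0.001,0],
    [0,0.001,-0.0015,0.001,0],
    [0,0.001,-0.0015,0.001,0],
  ],
)

```text
clock: 7.98
tool_pos: [0.502, -0.2114, 0.0223]
tool_rot: [-0.007, 1.0, 0.0, -0.0]
contact_force: [-1.8, -0.3, 0.9]
gripper_width: 0.355
grip_force: 30.0
```

Call:
run_rows(
  increments=[
    [0,0,0,0,0],
    [0,0,0,0,0],
    [0,0,0,0,0],
  ],
)

```text
clock: 8.23
tool_pos: [0.502, -0.2114, 0.0223]
tool_rot: [-0.007, 1.0, 0.0, -0.0]
contact_force: [-0.5, 0.4, 0.4]
gripper_width: 0.356
grip_force: 30.0
```

Call:
run_rows(
  increments=[
    [0,0,0,-0.005,0],
    [0,0,0,-0.015,0],
    [0,0,0,-0.03,0],
    [0,0,0,-0.045,0],
    [0,0,0,-0.06,0],
    [0,0,0,-0.075,0],
    [0,0,0,-0.088,0],
    [0,0,0,-0.096,0],
    [0,0,0,-0.1,0],
    [0,0,0,-0.1,0],
  ],
)

```text
clock: 9.07
tool_pos: [0.5027, -0.2117, 0.1236]
tool_rot: [-0.007, 1.0, -0.0, 0.001]
contact_force: [1.3, 1.2, -2.2]
gripper_width: 0.353
grip_force: 30.0
```

Run:
```python
from h import *
s=r.sense();p=s["tool_pos"];print(p,s["tool_rot"],s["ft_torque"])
P,I=snap("wrist","w6");Q,J=snap("scene","s6");T,K=snap("top","t6")
X=p+np.array([.139,.002,-.005]);print([np.round(proj(c,X)) for c in(P,Q,T)])
f=lambda I,X,c,w:cv2.resize(I[int(X[1])-int(w*.375):int(X[1])+int(w*.375),int(X[0])-w//2:int(X[0])+w//2],(400,300),interpolation=cv2.INTER_CUBIC)
M=p+np.array([.07,0,.01])
cv2.imwrite("pics/z4.png",np.vstack([cv2.resize(I,(800,600))[:300] if 0 else np.hstack([cv2.resize(I,(400,300)),f(J,proj(Q,M),Q,160)]),np.hstack([f(K,proj(T,M),T,120),f(J,proj(Q,X),Q,60)])])[:,:,::-1])
print(proj(Q,M),proj(T,M))
```

```text
[ 0.50271838 -0.21172728  0.12357274] [-6.64613459e-03  9.99977470e-01 -4.47443140e-04  8.29621297e-04] [0.04133869 0.10616183 0.01373793]
[array([257., 431.]), array([322., 232.]), array([336., 197.])]
(np.float64(296.56014141141054), np.float64(250.92914288665378)) (np.float64(337.3202912477746), np.float64(225.2896360689327))
```

View pics/z4.png

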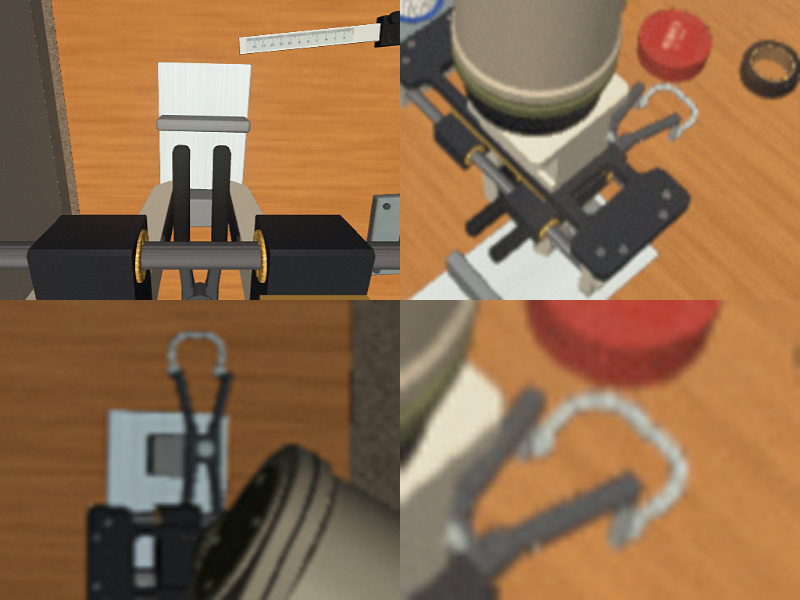

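The squeeze worked: in both fixed views the ring loop is spread, at about (336,197) in the top view and (322,232) in the scene view, with the pliers held. I measure the ring against the tool.

Create ring.py:
```python
from h import *
from scipy.optimize import least_squares
def ringmask(I,c,w=26):
    J=I.astype(int);u,v=map(int,c);m=np.zeros(J.shape[:2],np.uint8)
    s=((J[:,:,0]-J[:,:,2])<25)&(J.max(2)>95)
    m[v-w:v+w,u-w:u+w]=s[v-w:v+w,u-w:u+w];return m
def worldpts(P,I,X,z,w=26):
    m=ringmask(I,proj(P,X),w);q=np.argwhere(m)[:,::-1].astype(float)
    W=np.array([onz(P,*a,z)[:2] for a in q]);d=np.hypot(*(W-X[:2]).T);return W[(d<.03)],m
```

Run:
```python
from ring import *
p=np.array([.5027,-.2117,.1236]);X=p+np.array([.139,.002,-.005])
for t in("t6","s6"):
    P,I=load(t)
    for z in(.1136,.1186,.1236):
        W,m=worldpts(P,I,X,z)
        f=W[W[:,0]>X[0]-.004]
        o=least_squares(lambda a:np.hypot(f[:,0]-a[0],f[:,1]-a[1])-a[2],[X[0],X[1],.017],loss="soft_l1",f_scale=.002)
        print(t,z,len(W),len(f),o.x.round(4),"rms",np.sqrt(np.mean(o.fun**2)).round(4),"ext y",f[:,1].min().round(4),f[:,1].max().round(4),"xmax",f[:,0].max().round(4))
T=load("t6")[0];S=load("s6")[0]
t=lambda x,y:(T,277+x/3.333,180+(y-300)/3.333);s=lambda x,y:(S,292+(x-400)/6.667,210+(y-300)/6.667)
for a,b in[((180,376),(533,393)),((227,374),(632,482))]:print(tri([t(*a),s(*b)]))
```

```text
t6 0.1136 62 47 [ 0.6425 -0.2108  0.0185] rms 0.0016 ext y -0.2311 -0.1919 xmax 0.6591
t6 0.1186 62 47 [ 0.6421 -0.2098  0.0185] rms 0.0016 ext y -0.23 -0.191 xmax 0.6587
t6 0.1236 62 47 [ 0.6418 -0.2088  0.0184] rms 0.0016 ext y -0.2289 -0.1901 xmax 0.6582
s6 0.1136 132 70 [ 0.6416 -0.2081  0.0198] rms 0.0037 ext y -0.2292 -0.1801 xmax 0.6614
s6 0.1186 132 61 [ 0.6374 -0.2101  0.0207] rms 0.0034 ext y -0.2308 -0.1821 xmax 0.6585
s6 0.1236 128 52 [ 0.6355 -0.2125  0.0198] rms 0.0028 ext y -0.2324 -0.184 xmax 0.6556
(array([ 0.62582047, -0.19419266,  0.1444588 ]), [np.float64(0.0005934682194866974), np.float64(0.0005934682194866544)])
(array([ 0.62831773, -0.22857383,  0.13959077]), [np.float64(0.000468251662632372), np.float64(0.0004682516626323221)])
```

Call:
run_rows(
  increments=[
    [0,0.001,0.01,0,0],
    [0,0.003,0.03,0,0],
    [0,0.006,0.055,0,0],
    [0,0.008,0.08,0,0],
    [0,0.011,0.11,0,0],
    [0,0.014,0.14,0,0],
    [0,0.017,0.17,0,0],
    [0,0.02,0.2,0,0],
    [0,0.023,0.23,0,0],
    [0,0.025,0.25,0,0],
    [0,0.027,0.262,0,0],
    [0,0.027,0.2674,0,0],
  ],
)

```text
clock: 10.22
tool_pos: [0.4702, 0.0579, 0.1215]
tool_rot: [-0.008, 1.0, 0.0, -0.001]
contact_force: [0.3, -0.0, -2.6]
gripper_width: 0.355
grip_force: 30.0
```

Call:
run_rows(
  increments=[
    [0,0,0,0.01,0],
    [0,0,0,0.015,0],
    [0,0,0,0.015,0],
    [0,0,0,0.015,0],
    [0,0,0,0.015,0],
  ],
)

```text
clock: 10.63
tool_pos: [0.4715, 0.0548, 0.1071]
tool_rot: [-0.006, 1.0, -0.0, -0.0]
contact_force: [0.3, 0.1, -2.3]
gripper_width: 0.357
grip_force: 30.0
```

Run:
```python
from ring import *
s=r.sense();p=s["tool_pos"];print(p,s["tool_rot"],s["ft_torque"])
T,K=snap("top","t7");Q,J=snap("scene","s7")
X=np.array([.6112,.0572,.104])
f=lambda I,X,w:cv2.resize(I[int(X[1])-int(w*.75):int(X[1])+int(w*.75),int(X[0])-w//2:int(X[0])+w//2],(400,600),interpolation=cv2.INTER_CUBIC)
print(proj(T,X),proj(Q,X))
cv2.imwrite("pics/z5.png",np.hstack([f(K,proj(T,X),60),f(J,proj(Q,X),80)])[:,:,::-1])
```

```text
[0.47149222 0.05481678 0.10708025] [-5.96824779e-03  9.99982137e-01 -6.36482738e-05 -3.18550972e-04] [0.02240708 0.10799673 0.03474585]
(np.float64(225.63613461636726), np.float64(206.72998862533484)) (np.float64(218.50256291195223), np.float64(162.3185983651094))
```

View pics/z5.png

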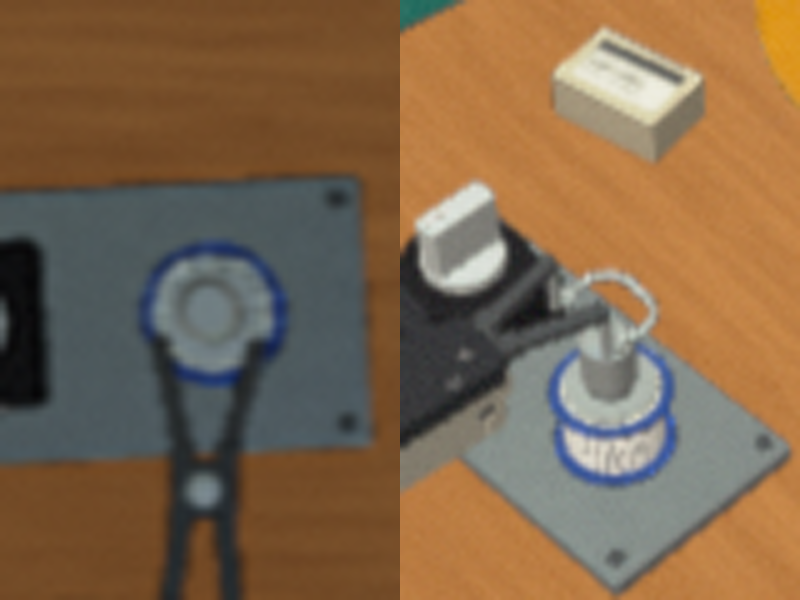

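Run:
```python
from ring import *
T=load("t7")[0];S=load("s7")[0]
t=lambda x,y:(T,195+x/6.667,161+y/6.667);s=lambda x,y:(S,178+(x-400)/5,102+y/5)
pv=onz(*t(204,490),.134);tp=(onz(*t(162,340),.13)+onz(*t(258,345),.13))/2
print("pivot",pv,"tips",tp,"spindle",onz(*t(209,307),.085))
d=(tp-pv)[:2];print(np.linalg.norm(d),np.arctan2(d[1],d[0]));d/=np.linalg.norm(d);print("ringc",pv[:2]+.0658*d,pv[:2]+.0658*np.array([1,.012]))
print("tips tri",tri([t(162,338),s(548,262)]),tri([t(257,340),s(605,312)]))
Q,J=load("s7")
# ring front arc in scene, cast at ring heights
for z in(.099,.102,.105):
    for q in[(648,310),(655,292),(640,278),(608,272)]:print(z,onz(*s(*q),z)[:2].round(4),end=" ")
    print()
print(r.sense()["tool_pos"])
```

```text
pivot [0.54388641 0.05381921 0.134     ] tips [0.59664139 0.05341851 0.13      ] spindle [0.61125672 0.05636198 0.085     ]
0.05275650690238121 -0.007595389460549886
ringc [0.60968451 0.05331944] [0.60968641 0.05460881]
tips tri (array([0.59698943, 0.07148221, 0.12686061]), [np.float64(0.001080994930459688), np.float64(0.0010809949304598889)]) (array([0.59811796, 0.03676868, 0.12465581]), [np.float64(3.63178849211315e-05), np.float64(3.631788492114154e-05)])
0.099 [0.6254 0.0447] 0.099 [0.634  0.0507] 0.099 [0.6342 0.0611] 0.099 [0.6259 0.0727] 
0.102 [0.6238 0.0425] 0.102 [0.6324 0.0485] 0.102 [0.6326 0.0589] 0.102 [0.6244 0.0705] 
0.105 [0.6222 0.0404] 0.105 [0.6308 0.0463] 0.105 [0.631  0.0566] 0.105 [0.6228 0.0682] 
[0.47181892 0.05501152 0.10751145]
```

Call:
run_rows(
  increments=[
    [0,-0.0008,0.0015,0.002,0],
    [0,-0.0008,0.0015,0.006,0],
    [0,-0.0008,0.0015,0.01,0],
    [0,-0.0008,0.0015,0.014,0],
    [0,-0.0008,0.0015,0.018,0],
    [0,-0.0008,0.0015,0.022,0],
    [0,-0.0008,0.0015,0.025,0],
    [0,-0.0008,0.0015,0.025,0],
    [0,-0.0008,0.0015,0.025,0],
  ],
)

```text
clock: 11.48
tool_pos: [0.4721, 0.0571, 0.0821]
tool_rot: [-0.007, 1.0, -0.0, -0.0]
contact_force: [-0.1, -0.2, -2.2]
gripper_width: 0.356
grip_force: 30.0
```

Run:
```python
from h import *
s=r.sense();print(s["tool_pos"],s["contact_force"],s["ft_torque"])
T,K=snap("top","t8");Q,J=snap("scene","s8")
X=np.array([.6112,.0572,.08])
f=lambda I,X,w:cv2.resize(I[int(X[1])-int(w*.75):int(X[1])+int(w*.75),int(X[0])-w//2:int(X[0])+w//2],(400,600),interpolation=cv2.INTER_CUBIC)
print(proj(T,X),proj(Q,X))
cv2.imwrite("pics/z6.png",np.hstack([f(K,proj(T,X),40),f(J,proj(Q,X),40)])[:,:,::-1])
```

```text
[0.47213054 0.05710813 0.0820787 ] [-0.14632955 -0.19503976 -2.20052111] [ 0.03662311  0.09984433 -0.01261405]
(np.float64(226.10933088976793), np.float64(207.14685721949897)) (np.float64(219.17117210357267), np.float64(169.76728246742528))
```

View pics/z6.png

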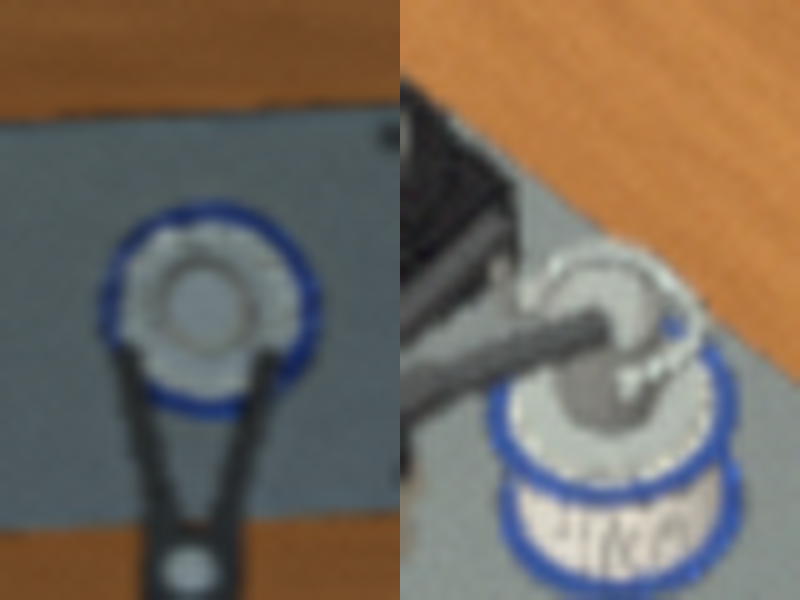

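The ring already encircles the spindle tip in both views, with the spindle at (205,305) between the tips at 130 and 268, and there is no new contact force. I go on down.

Call:
run_rows(
  increments=[
    [0,0,0,0.003,0],
    [0,0,0,0.006,0],
    [0,0,0,0.009,0],
    [0,0,0,0.012,0],
    [0,0,0,0.014,0],
    [0,0,0,0.016,0],
    [0,0,0,0.017,0],
    [0,0,0,0.017,0],
    [0,0,0,0.017,0],
    [0,0,0,0.017,0],
  ],
)

```text
clock: 12.42
tool_pos: [0.4725, 0.0571, 0.0655]
tool_rot: [-0.007, 1.0, -0.0, 0.0]
contact_force: [-0.3, -0.1, -2.4]
gripper_width: 0.356
grip_force: 30.0
```

Call:
run_rows(
  increments=[
    [0,0,0,0.001,0],
    [0,0,0,0.002,0],
    [0,0,0,0.003,0],
    [0,0,0,0.003,0],
    [0,0,0,0.003,0],
    [0,0,0,0.003,0],
  ],
  only="pos|force",
)

```text
tool_pos: [0.4724, 0.0571, 0.0624]
contact_force: [-0.6, -0.3, -2.6]
grip_force: 30.0
```

Call:
run_rows(
  increments=[
    [0,0,0,0.001,0],
    [0,0,0,0.002,0],
    [0,0,0,0.002,0],
    [0,0,0,0.002,0],
  ],
  only="pos|force",
)

```text
tool_pos: [0.4723, 0.0571, 0.0602]
contact_force: [1.0, -0.1, -2.2]
grip_force: 30.0
```

Call:
run_rows(
  increments=[
    [0,0,0,0.001,0],
    [0,0,0,0.001,0],
    [0,0,0,0.001,0],
  ],
  only="pos|force",
)

```text
tool_pos: [0.4724, 0.0571, 0.0594]
contact_force: [-1.0, 0.0, -0.5]
grip_force: 30.0
```

Call:
run_rows(
  increments=[
    [0,0,0,0.001,0],
    [0,0,0,0.001,0],
    [0,0,0,0.001,0],
  ],
  only="pos|force",
)

```text
tool_pos: [0.4724, 0.0571, 0.0584]
contact_force: [-0.6, -0.9, -0.7]
grip_force: 30.0
```

Run:
```python
from h import *
T,K=snap("top","t9");Q,J=snap("scene","s9")
X=np.array([.6112,.0572,.055])
f=lambda I,X,w:cv2.resize(I[int(X[1])-int(w*.75):int(X[1])+int(w*.75),int(X[0])-w//2:int(X[0])+w//2],(400,600),interpolation=cv2.INTER_CUBIC)
cv2.imwrite("pics/z7.png",np.hstack([f(K,proj(T,X),40),f(J,proj(Q,X),40)])[:,:,::-1])
s=r.sense();print(s["contact_force"],s["ft_torque"],s["tool_pos"])
```

```text
[-0.47753683 -0.07575882  0.62466303] [0.02215709 0.02807834 0.00108137] [0.47246776 0.05711003 0.05845201]
```

View pics/z7.png

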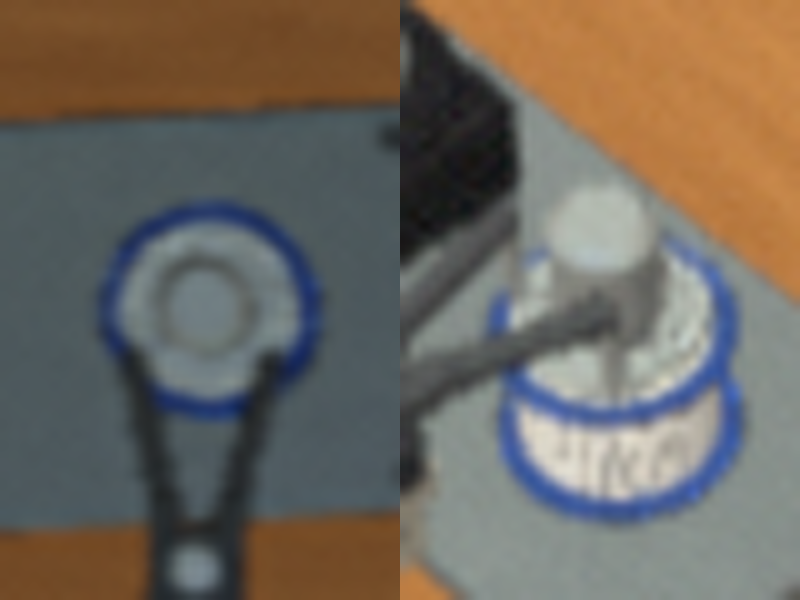

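The ring lies on the washer around the spindle. The tool stands at the expected height (58.5 mm), and the vertical force changed by only 2–3 N, a light touch. I hand in.

```bash
python3 -c "
from plant import r, imaging, job
print(job.finish_job())"
```

```text
the job is handed in; nothing more can be done
None
```

The job is handed in: the knob measured at its zero stop, and the pliers are still gripped and squeezed with the ring held open at the groove, resting on the washer with about 2–3 N. The verdict was not returned.

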